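# Clamp a D cell in the counter battery tester

## Robot

A 6-joint arm with a two-finger parallel gripper is mounted at the origin on the work surface. World frame = base frame: x ahead of the robot, y to its left, z up, the work surface at z = 0. Lengths are in mm, angles in degrees, forces in N, time in s.
With the tool pointing down it reaches from about 300 to 850 mm from the base axis. Payload 4.2 kg.
Tool frame: the origin (TCP) lies midway between the tips of the shut fingers; the grasp point (between the pads) lies 19 mm behind it (env.hold_point_z is the z of the grasp point in the tool frame, in mm); z points along the fingers, y is the direction in which the jaws open and shut (so a half turn about z gives the same grasp; the last joint's range is limited). The gripper opens to 91 mm and grips with 3 to 60 N. Pads are 32 mm wide; open, the fingers measure 118 mm over their backs; the gripper's body (76 mm by 178 mm) begins 60 mm behind the grasp point.
Start: joints at [-69.901, 18.312, 89.639, -0, 72.044, -1.146], TCP at [208.362, -535.937, 213.976] pointing down, gripper open.
Joint ranges: [-177.97, 177.97], [-48.28, 115.42], [12.27, 149.76], [-77.06, 257.06], [2.81, 150.46], [-146.56, 146.56]. Speed limits (degrees/s): [147.25, 147.25, 180, 180, 180, 180].

## Interface

Orientations are given as [roll, pitch, yaw] about the fixed x, y, z axes, in that order (R = Rz(yaw) Ry(pitch) Rx(roll)).
In Python, from workcell import env, grab_frame, camera_params, spotter gives the robot as it stands. The module is installed in compiled form; this text tells all that it offers.
- The arm moves only by the shell command python3 -m jog 'ROWS' [FORCE]. ROWS is text: rows parted by semicolons, each of 7 numbers parted by spaces: the turn, a rotation vector about the world's x, y, z in units of 5 degrees (1.0 is 5 degrees), then the shift along the world's x, y, z in units of 25 mm (1.0 is 25 mm), then the opening, from 0 (shut) to 1 (fully open). A call has 1 to 5 rows; each row is the pose to reach, as a shift and turn from the pose commanded when the call began; what a row does not reach only later rows make up. A row lasts 1/8 s, in which the tool goes at most 62.5 mm and 10.7 degrees, less where a joint would pass 70% of its speed; a pose out of reach is approached as far as the arm can. A call with a gripper value outside its range is refused whole. The fingers move at their own pace and stop on an object; FORCE is the grip in N (left out, the last holds). Time passes only in rows, so rows that repeat a pose let the fingers close. It gives the time, the measured TCP pose, the force and the opening at its end, in the units of the state.
- env.state(): the state, without advancing time (a new reading comes with each control period).
- grab_frame(name): name is "side" or "top"; returns the picture (384x512x3 uint8, red, green, blue); there is no depth.
- camera_params(name): a dict with "K" (3x3 intrinsics, pixels), "rvec" (rotation vector, rad) and "tvec" (3), from world to camera coordinates, as OpenCV has them. Camera axes: x right, y down, z forward; pixel columns grow to the right and rows downward; lengths in mm; the calibration is good to about 2 mm. A picture is of the moment at which its call begins. camera_params takes no time and is no camera call.
- env.job_done(): hands the job in, once; it reports no verdict.
Trained networks look in the newest picture that a camera, given by its name, has taken for a name from the list of things; names that differ only in an ending like _2 or _b are one class to them, and where a whole thing is asked for, a point or a joint stands for the part that bears it (a point fixed in the world has none). Each returns a list of dicts, best first, with "conf" (0 to 1); they miss things now and then, are a little off and sometimes report something else, mostly with a low value. They report only what shows in the picture. A call takes as long as a camera call. They do not tell look-alikes from the thing itself.
- spotter.look_for(query, camera): "box" ([left, top, width, height] in pixels, round what is visible of it).
- spotter.trace(query, camera): "region" (384x512 bool, what is visible of it) and "box" ([left, top, width, height] in pixels, round what is visible of it).
The state is a dict: "time_s": time; "qpos": joint angles; "qvel": joint speeds; "effort": joint torques, N m; "ee_pos": TCP position; "ee_rot": TCP orientation; "force": force on the tool from outside, world axes, zero at the start; "torque": the same for the moment, N m; "gripper_width": finger opening in mm.
Only numpy, scipy, OpenCV 4.12 (cv2) and the standard library are available. Lean on these libraries where they do the work, as an engineer would, in place of code of your own. Each camera call takes 0.05 s, during which the arm holds its last target. There are 200 camera calls.

## Task

Take the black D cell that lies on its side on the turntable and lay it in the rest of the red battery tester, button end towards the aluminium stop, and let go. Then turn the yellow knob clockwise so that its carriage pushes the cell against the stop and the spring contact holds it firmly, with about 10 N (over 6 and under 14); let your hand travel along with the knob so that it is not forced sideways in its soft bushing, turn only by the knob without pushing on the carriage, and leave the rest of the stock undisturbed.

Things in the scene. Friction and masses are not known exactly. Their poses are not given: they have to be found in the camera images.
- cell: Black D cell lying on its side on the turntable: 33 mm in diameter, 61 mm long, 140 g, brass-coloured band at its button (positive) end. Origin midway on its axis; its y axis runs along it towards the button end. It lies on four small blocks reaching 13 mm sideways from its axis; fingers can go down beside it to 25 mm below its axis. Grasp it across, at its middle.
- cell_button (a point): Tip of the cell's button end, 30.5 mm from the cell's origin along its y axis.
- turntable: Grey plastic turntable, 300 mm in diameter, its top 22 mm above the counter; origin at its centre on the counter. It turns with a little friction. The lying cell rests 60 mm from its centre on the -x side, its axis 27 mm above the top; the other stock stands on the +x half.
- tester: Red battery tester, fixed: base 100 mm (x) by 280 mm (y = -160 to +120), 16 mm high. Origin on the counter under the middle of the cell rest. Its y axis is the feed direction, from the carriage with the yellow knob to the aluminium stop. The stop (36 mm wide, 60 mm high) was left by the last user with its face anywhere from y = +44 to +52 mm; not measured. Meter block (46 mm high) at y = 85 to 115.
- cell_rest (a point): Where the cell's middle should be laid: on the tester at x = 0, y = +3, z = 43 mm, between stop and plunger; axes as the tester's, cell axis along y. Up to 5 mm off along y still clears both ends. Four black blocks reaching 13 mm sideways centre the cell and let it slide along y; fingers can go down beside it to 25 mm below its axis.
- carriage: Grey carriage, 60 mm (x) by 56 mm (y), top 61 mm high; origin on the counter under its middle, at tester y = -100 mm with the knob at 0; axes as the tester's. Its copper plunger, at the height of the cell's axis, has its tip 53 to 57 mm to +y of the origin (its nose is screwed in or out; not measured) and is sprung: 4 N per mm squeezed, 0 N at first contact. Only the knob drives it; never push it by hand.
- knob_grip (a point): Grip point of the yellow knob on the carriage: on its vertical axis, 90 mm above the counter. The grip is an upright bar 42 mm long, 14 mm thick, from 68 to 100 mm above the counter, on a disc 44 mm in diameter. The point's x axis runs along the bar, y across it (the way to pinch it), z up. At knob value 0 the bar lies along the tester's x axis.
- knob (a joint): Angle of the knob (rad): 0.0 to 0.4 at the start, at most 3.6; grows clockwise seen from above. Each radian carries carriage and knob together 15 mm along the tester's y axis, towards the stop. It turns against a steady friction of about 0.30 N m and stays where it is left; each newton of clamping load adds 0.015 N m.
- knob_seat (a point): Point on the carriage where the knob's grip point stands when nothing forces it, 90 mm above the counter above the carriage's origin; it travels with the carriage. The grip bar sits on the knob's disc in a rubber bushing that gives sideways, 1 mm per 3 N in any direction; more than 5 mm (15 N) off counts as forced.
- cell_b: A second D cell, standing upright on the turntable (33 mm in diameter, 61 mm high); origin under its foot. Leave it.
- cell_c: A third D cell, standing upright on the turntable, as the second. Leave it.
- bulb: Frosted pear-shaped bulb, 60 mm in diameter, 108 mm high, standing cap down in a white ring on the turntable; origin at the cap's end. Leave it.
- flashlight_head: Chrome flashlight head, 52 mm in diameter, 55 mm high, standing on the turntable; origin under its foot. Leave it.
There are look-alikes about, which are no part of the job. What is shaped like the cell but blue or green is not meant.

How it is judged (in metres and radians):
On the way, in this order (a step that is already met when the one before it is completed fails the run):
1. the cell lies in the tester's rest, button end towards the stop, let go (x of cell in the frame of tester between -0.004 and 0.004 m and z of cell in the frame of tester between 0.039 and 0.047 m and angle between the y axis of cell and the y axis of tester, either way round below 0.12 rad and y of cell_button in the frame of tester above 0.025 m and contact force between the fingers and cell below 0.1 N and linear speed of cell below 0.02 m/s and contact force between cell and carriage below 2 N), for 0.2 s.
2. the carriage bears on the cell (contact force between cell and carriage above 4 N), for 0.1 s.
At the end, for the whole second after the job is handed in: The cell lies in the tester's rest (within 4 mm sideways and in height, 0.12 rad of the feed direction), button end towards the stop, at rest and let go; the carriage's plunger presses on it with 6 to 14 N; the knob is still and within 2 mm of its seat (x of cell in the frame of tester between -0.004 and 0.004 m and z of cell in the frame of tester between 0.039 and 0.047 m and angle between the y axis of cell and the y axis of tester, either way round below 0.12 rad and y of cell_button in the frame of tester above 0.025 m and contact force between the fingers and cell below 0.1 N and linear speed of cell below 0.02 m/s and contact force between cell and carriage between 6 and 14 N and horizontal distance between knob_grip and knob_seat below 0.002 m and velocity of joint knob between -0.05 and 0.05 rad/s); the robot touches nothing.
It fails at once if the cell is crushed: the carriage presses on it with more than 20 N (contact force between cell and carriage above 20 N).
It fails at once if the knob is forced sideways, more than 5 mm (15 N) off its seat (horizontal distance between knob_grip and knob_seat above 0.005 m).
It fails at once if the carriage itself is pushed by the robot with more than 8 N (contact force between any of the fingers, the arm and carriage above 8 N).
It fails at once if other stock (standing cells, bulb, flashlight head) is tipped over 0.35 rad or shifted more than 40 mm (angle between any of cell_b, cell_c, bulb, flashlight_head's own z axis and vertical above 0.35 rad or distance of any of cell_b, cell_c, bulb, flashlight_head from where it was at the start of the episode above 0.04 m).
It also fails if it takes over 66 s, if anything falls off the work surface, if the arm or the gripper's body presses on something with over 40 N, if the wrist force passes 120 N, or if a joint passes its speed limit or range.

## Working session

There is one attempt and no reset: what is moved stays moved. The work goes in short steps, Python scripts to look and compute and a shell command to move; the robot and the scene stay as the last step left them, time stands still between calls to the robot, and variables do not carry over. Pictures are saved under pics/ and viewed, about 8 in all and at most 12, crops included, and the job is handed in when it is done.

```bash
mkdir -p pics; cat > h.py <<'E'
import numpy as np, cv2
from workcell import env, grab_frame, camera_params, spotter
def save(img,name): cv2.imwrite('pics/'+name, img[:,:,::-1])
def cam(n):
    p=camera_params(n); R=cv2.Rodrigues(np.array(p['rvec'],float))[0]; return np.array(p['K'],float),R,np.array(p['tvec'],float).ravel()
def px2w(n,uv,z):
    K,R,t=cam(n); uv=np.atleast_2d(np.array(uv,float)); d=np.c_[uv,np.ones(len(uv))]@np.linalg.inv(K).T@R; c=-R.T@t
    return c+d*((z-c[2])/d[:,2])[:,None]
def w2px(n,P):
    K,R,t=cam(n); q=(np.atleast_2d(np.array(P,float))@R.T+t)@K.T; return q[:,:2]/q[:,2:]
E
python3 - <<'E'
from h import *
a=grab_frame('top'); b=grab_frame('side')
save(cv2.resize(a,(800,600),interpolation=cv2.INTER_CUBIC),'top0.png'); save(cv2.resize(b,(800,600),interpolation=cv2.INTER_CUBIC),'side0.png')
for n in('top','side'):
    K,R,t=cam(n); print(n,K.round(1).tolist(),(-R.T@t).round(0),R[2].round(2))
    for q in('cell','turntable','tester','carriage','knob_grip','cell_b','bulb','flashlight_head'):
        print(q,[(np.round(r['box']).tolist(),round(r['conf'],2)) for r in spotter.look_for(q,n)])
s=env.state();print(s['time_s'],s['ee_rot'],s['force'])
E
```

```text
top [[427.8, 0.0, 255.2], [0.0, 427.8, 193.3], [0.0, 0.0, 1.0]] [ 348.   64. 1204.] [ 0.1  -0.01 -1.  ]
cell [([99.0, 182.0, 18.0, 24.0], 0.83), ([186.0, 184.0, 25.0, 15.0], 0.75), ([152.0, 138.0, 14.0, 12.0], 0.58), ([162.0, 148.0, 17.0, 15.0], 0.5)]
turntable [([146.0, 119.0, 109.0, 106.0], 0.59)]
tester [([293.0, 150.0, 108.0, 54.0], 0.83)]
carriage [([358.0, 159.0, 35.0, 22.0], 0.65)]
knob_grip [([379.0, 155.0, 11.0, 19.0], 0.51)]
cell_b [([99.0, 182.0, 18.0, 24.0], 0.83), ([186.0, 184.0, 25.0, 15.0], 0.75), ([152.0, 138.0, 14.0, 12.0], 0.58), ([162.0, 148.0, 17.0, 15.0], 0.5)]
bulb [([178.0, 116.0, 22.0, 24.0], 0.74)]
flashlight_head [([213.0, 138.0, 24.0, 21.0], 0.84)]
side [[359.2, 0.0, 254.1], [0.0, 359.2, 194.7], [0.0, 0.0, 1.0]] [104. 697. 749.] [ 0.39 -0.63 -0.67]
cell [([151.0, 312.0, 34.0, 25.0], 0.92), ([158.0, 232.0, 14.0, 26.0], 0.84), ([223.0, 228.0, 16.0, 21.0], 0.83), ([175.0, 225.0, 17.0, 23.0], 0.78), ([288.0, 256.0, 22.0, 27.0], 0.58)]
turntable [([157.0, 203.0, 115.0, 86.0], 0.81)]
tester [([269.0, 127.0, 45.0, 70.0], 0.81)]
carriage [([288.0, 135.0, 20.0, 18.0], 0.71)]
knob_grip [([298.0, 129.0, 9.0, 7.0], 0.59)]
cell_b [([151.0, 312.0, 34.0, 25.0], 0.92), ([158.0, 232.0, 14.0, 26.0], 0.84), ([223.0, 228.0, 16.0, 21.0], 0.83), ([175.0, 225.0, 17.0, 23.0], 0.78), ([288.0, 256.0, 22.0, 27.0], 0.58)]
bulb [([166.0, 196.0, 23.0, 26.0], 0.64)]
flashlight_head [([198.0, 189.0, 23.0, 31.0], 0.92), ([290.0, 137.0, 19.0, 16.0], 0.16)]
0.9 [ 1.79998594e+02 -9.39569741e-04  2.12435896e+01] [-0.01870649  0.66580023 -0.33536696]
```

View pics/top0.png

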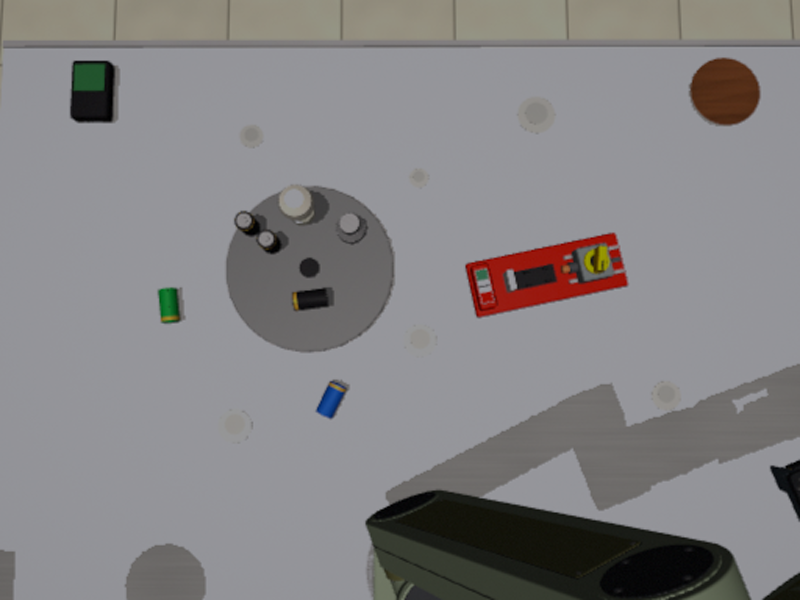

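View pics/side0.png

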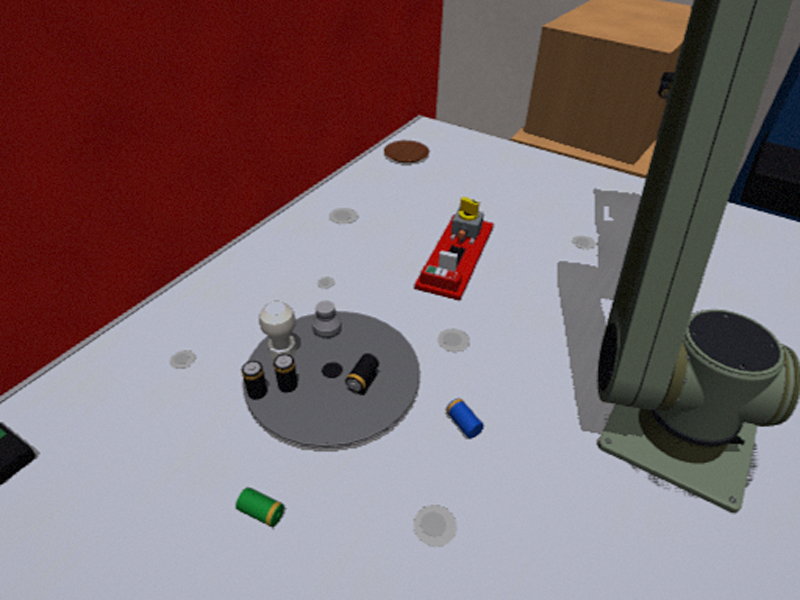

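Top view (800 px scale): the black lying cell is at (310,299), with its brass end to the left. Things it could be taken for: the blue cell (331,399), the green cell (169,305), the standing black cells (246,222) and (268,240), and the black rest blocks in the tester (533,276). I choose (310,299). The stop is on the left of the tester at (512,280), and the carriage and knob are at (598,260).

```bash
cat > m.py <<'E'
from h import *
a=grab_frame('top'); hsv=cv2.cvtColor(a,cv2.COLOR_RGB2HSV).astype(int); H,S,V=[hsv[...,i] for i in range(3)]
x,y=np.meshgrid(range(512),range(384))
# tester
red=((H<6)|(H>174))&(S>180)&(V>90)&(x>280)&(x<420)&(y>130)&(y<220)
n,l,st,_=cv2.connectedComponentsWithStats(red.astype(np.uint8)); 
pts=np.argwhere(red)[:,::-1].astype(np.float32)
W=px2w('top',pts,16)[:,:2].astype(np.float32)
r=cv2.minAreaRect(W); box=cv2.boxPoints(r); print('tester rect',r, box.round(1).tolist())
# cell
for q in ('cell',):
    for r in spotter.trace(q,'top'):
        b=r['box']; 
        if 180<b[0]<195 and b[1]>170:
            p=np.argwhere(r['region'])[:,::-1].astype(np.float32); m=cv2.minAreaRect(px2w('top',p,49)[:,:2].astype(np.float32)); print('cell',m)
g=a[170:215,175:225].astype(int)
br=((H>12)&(H<32)&(S>100)&(V>80)&(x>180)&(x<215)&(y>175)&(y<205)); print('brass',px2w('top',np.argwhere(br)[:,::-1],60).mean(0),br.sum())
dk=((V<60)&(x>180)&(x<215)&(y>178)&(y<205)); dk|=br; p=np.argwhere(dk)[:,::-1].astype(np.float32); print('dark+brass',cv2.minAreaRect(px2w('top',p,55)[:,:2].astype(np.float32)),dk.sum())
ye=((H>22)&(H<34)&(S>180)&(V>60)&(x>365)&(x<400)&(y>145)&(y<190))
p=np.argwhere(ye)[:,::-1]; print('yellow n',ye.sum()); 
for thr in (150,190): 
    q=np.argwhere(ye&(V>thr))[:,::-1].astype(np.float32); print(thr,len(q),cv2.minAreaRect(px2w('top',q,100)[:,:2].astype(np.float32)) if len(q)>3 else '')
save(np.hstack([cv2.resize(a[165:220,170:230],(400,367),interpolation=cv2.INTER_CUBIC),cv2.resize(a[150:205,340:400],(400,367),interpolation=cv2.INTER_CUBIC)]),'crop1.png')
E
python3 m.py
```

```text
tester rect ((516.1006469726562, -207.24810791015625), (96.4347152709961, 275.75177001953125), 11.704768180847168) [[440.8999938964844, -82.0], [496.8999938964844, -352.0], [591.2999877929688, -332.5], [535.2999877929688, -62.5]]
cell ((468.6590576171875, 211.27391052246094), (36.49773406982422, 67.87683868408203), 6.079793453216553)
brass [466.30984601 236.19210627  60.        ] 30
dark+brass ((469.3750915527344, 209.77621459960938), (32.70722198486328, 62.15991973876953), 7.377243518829346) 272
yellow n 185
150 0 
190 0
```

View pics/crop1.png

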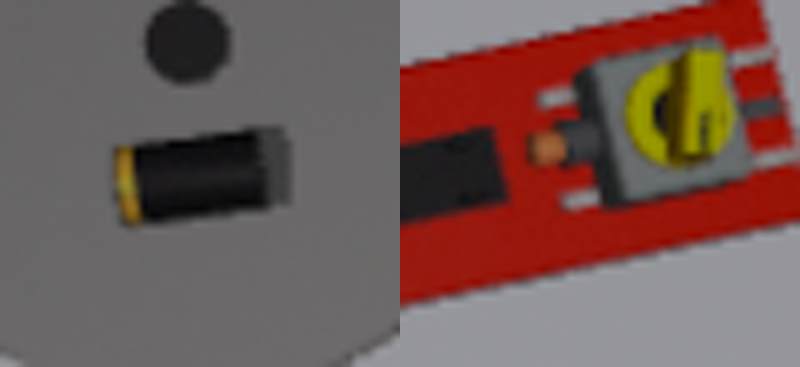

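The left crop shows the black lying cell with its brass band on the left and a shadow at its right end. The right crop shows the copper plunger tip and the yellow bar, turned slightly clockwise. I'll overlay this estimate on both views to check it.

```bash
cat > ov.py <<'E'
from h import *
T=np.array([512.0,-187.7]); ty=np.radians(11.7); th=0.3
def tw(x,y,z): return [T[0]+x*np.cos(ty)-y*np.sin(ty),T[1]+x*np.sin(ty)+y*np.cos(ty),z]
C=np.array([469.6,210.6]); cy=np.radians(7)
def cw(x,y,z): return [C[0]+x*np.cos(cy)-y*np.sin(cy),C[1]+x*np.sin(cy)+y*np.cos(cy),z]
def bar(th,z,cyy): 
    return [tw(u*np.cos(th)+v*np.sin(th),cyy-u*np.sin(th)+v*np.cos(th),z) for u,v in((21,7),(21,-7),(-21,-7),(-21,7))]
if __name__=='__main__':
    out=[]
    for n,cr in(('top',[(175,168,50),(345,148,50)]),('side',[(205,215,50),(265,120,80)])):
        a=grab_frame(n)
        for (u0,v0,w) in cr:
            s=400/w; h=int(w*.75); im=cv2.resize(a[v0:v0+h,u0:u0+w],(400,300),interpolation=cv2.INTER_CUBIC).copy()
            def pl(P,c): cv2.polylines(im,[(((w2px(n,P)-[u0,v0]+.5)*s-.5)*16).round().astype(int)],True,c,1,cv2.LINE_AA,4)
            pl([tw(-50,-160,16),tw(50,-160,16),tw(50,120,16),tw(-50,120,16)],(0,255,255))
            yc=-100+15*th; pl([tw(-30,yc-28,61),tw(30,yc-28,61),tw(30,yc+28,61),tw(-30,yc+28,61)],(255,255,255))
            pl(bar(th,100,yc),(0,0,255)); pl([tw(0,yc+28,43),tw(0,yc+55,43)],(0,255,0))
            pl([tw(-18,48,60),tw(18,48,60)],(255,0,255))
            pl([cw(-16.5,-30.5,49),cw(16.5,-30.5,49),cw(16.5,30.5,49),cw(-16.5,30.5,49)],(0,255,255)); 
            pl([[C[0]+60,C[1],22],[C[0]+65,C[1],22]],(255,255,0))
            out.append(im)
    save(np.vstack([np.hstack(out[:2]),np.hstack(out[2:])]),'ov1.png')
    print('spot',px2w('top',[198.2,171.3],22))
    for r in spotter.trace('turntable','top')[:1]: 
        b=r['box'];print(b,px2w('top',[b[0]+b[2]/2-.5,b[1]+b[3]/2-.5],22))
E
python3 ov.py
```

```text
spot [[528.62284421 215.6165911   22.        ]]
[147.2, 118.5, 102.8, 109.6] [[524.39799307 215.86333403  22.        ]]
```

View pics/ov1.png

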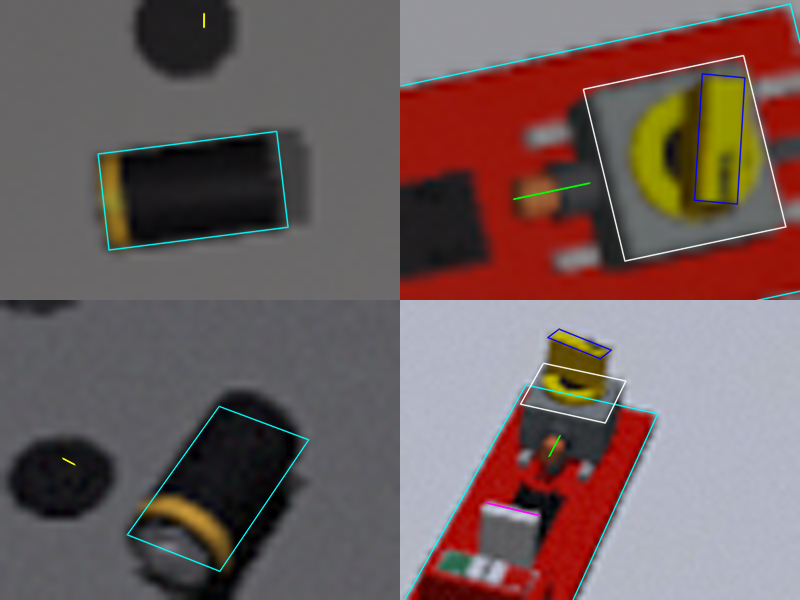

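The overlay fits in both views, with the side view within 1–3 px. The cell is at (469.6,210.7) with yaw 7°, 59 mm from the turntable spot (expected 60). The tester is at (512,-187.7) with yaw 11.7°, and the knob reads about 0.3 rad. Moving to above the cell.

```bash
python3 -m jog '0 0 1.17 0.8 2.3 0 1; 0 0 2.33 1.61 4.6 0 1; 0 0 3.5 2.41 6.89 0 1; 0 0 4.66 3.22 9.19 0 1; 0 0 5.83 4.02 11.49 0 1' 30
python3 -m jog '0 0 1.17 0.8 2.3 0 1; 0 0 2.33 1.61 4.6 0 1; 0 0 3.5 2.41 6.89 0 1; 0 0 4.66 3.22 9.19 0 1; 0 0 5.83 4.02 11.49 0 1'
python3 -m jog '0 0 1.17 0.8 2.3 0 1; 0 0 2.33 1.61 4.6 0 1; 0 0 3.5 2.41 6.89 0 1; 0 0 3.5 2.41 6.89 0 1'
python3 -c "
from h import *
s=env.state();print(s['ee_pos'],s['ee_rot'],s['time_s'])"
```

```text
time_s: 1.78
ee_pos: [309.3, -247.0, 214.2]
ee_rot: [179.9, -0.0, 50.5]
force: [0.8, -0.8, 0.6]
gripper_width: 91.2
time_s: 2.4
ee_pos: [409.9, 40.6, 214.4]
ee_rot: [179.9, -0.0, 79.8]
force: [1.9, -0.4, 0.6]
gripper_width: 91.1
time_s: 2.9
ee_pos: [470.6, 214.3, 213.5]
ee_rot: [180.0, -0.0, 97.3]
force: [-0.2, -0.4, 0.7]
gripper_width: 91.2
[470.55832122 214.26894858 213.48431965] [ 1.79972294e+02 -4.74603405e-02  9.73161817e+01] 2.9
```

```bash
python3 -m jog '0 0 0 0 0 -1.8 1; 0 0 0 0 0 -3.6 1; 0 0 0 0 0 -5 1; 0 0 0 0 0 -5 1; 0 0 0 0 0 -5 1'
python3 - <<'E'
from h import *
s=env.state(); print(s['ee_pos'],s['ee_rot'],s['force'])
a=grab_frame('top');b=grab_frame('side')
save(np.hstack([cv2.resize(a[145:225,150:250],(400,320),interpolation=cv2.INTER_CUBIC),cv2.resize(b[190:270,180:280],(400,320),interpolation=cv2.INTER_CUBIC)]),'near1.png')
E
```

```text
time_s: 3.52
ee_pos: [470.5, 210.6, 90.4]
ee_rot: [179.9, -0.0, 97.0]
force: [-0.1, 0.8, 1.0]
gripper_width: 91.3
[470.53189848 210.64285279  90.42322119] [ 1.79866314e+02 -3.05877623e-02  9.69948127e+01] [-0.11804222  0.78349014  1.04716743]
```

View pics/near1.png

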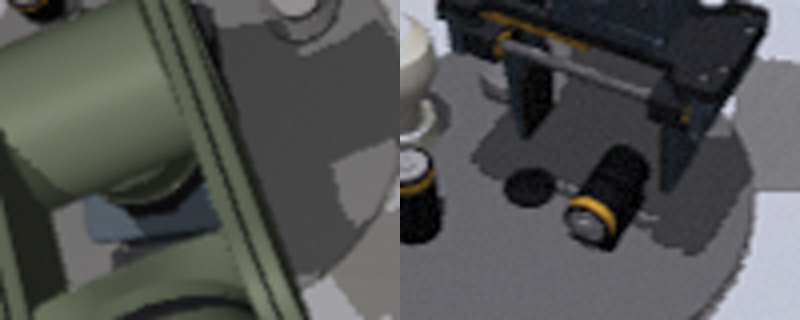

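The top view is blocked by the arm. In the side view the open jaws straddle the cell at (610,195), with a finger on each side and no stock nearby. Descending and grasping.

```bash
python3 -m jog '0 0 0 0 0 -1 1; 0 0 0 0 0 -2 1; 0 0 0 0 0 -2.34 1; 0 0 0 0 0 -2.34 1; 0 0 0 0 0 -2.34 1'
python3 -m jog '0 0 0 0 0 0 0.5; 0 0 0 0 0 0 0.3; 0 0 0 0 0 0 0.2; 0 0 0 0 0 0 0.2; 0 0 0 0 0 0 0.2' 25
python3 -m jog '0 0 0 0 0 0 0.2; 0 0 0 0 0 0 0.2'
```

```text
time_s: 4.25
ee_pos: [470.5, 211.2, 31.6]
ee_rot: [179.9, -0.0, 97.0]
force: [0.6, 0.1, 0.6]
gripper_width: 91.1
time_s: 4.88
ee_pos: [469.6, 210.8, 30.5]
ee_rot: [180.0, 0.0, 97.0]
force: [-0.7, 0.8, -0.2]
gripper_width: 44.0
time_s: 5.12
ee_pos: [470.2, 211.0, 30.6]
ee_rot: [179.9, -0.0, 97.0]
force: [1.7, 0.7, -0.3]
gripper_width: 32.3
```

```bash
python3 -m jog '0 0 0 0 0 1 0.2; 0 0 0 0 0 3 0.2; 0 0 0 0 0 5 0.2; 0 0 0.1 0.2 -1.5 6 0.2; 0 0 0.2 0.4 -3.5 6 0.2'
python3 -m jog '0 0 0.15 0.3 -2 0 0.2; 0 0 0.3 0.6 -4 0 0.2; 0 0 0.45 0.8 -6 0 0.2; 0 0 0.6 1 -8 0 0.2; 0 0 0.7 1.2 -10 0 0.2'
python3 -m jog '0 0 0.03 0.07 -1.3 0 0.2; 0 0 0.03 0.07 -2.32 -1 0.2; 0 0 0.03 0.07 -2.32 -3 0.2; 0 0 0.03 0.07 -2.32 -4 0.2; 0 0 0.03 0.07 -2.32 -4 0.2'
python3 -m jog '0 0 0 0 0 0 0.2; 0 0 0 0 0 0 0.2'
cat > ov2.py <<'E'
from ov import *
import sys
s=env.state(); print(s['ee_pos'],s['ee_rot'],s['gripper_width'])
a=grab_frame('top');b=grab_frame('side')
out=[cv2.resize(a[130:210,290:400],(400,300)),cv2.resize(b[115:190,250:350],(400,300),interpolation=cv2.INTER_CUBIC)]
p=s['ee_pos']
c=np.array([p[0],p[1],p[2]+18.5]); y=np.array([-np.sin(ty),np.cos(ty),0]); x=np.array([np.cos(ty),np.sin(ty),0])
P=[c+16.5*i*x+30.5*j*y for i,j in((-1,-1),(1,-1),(1,1),(-1,1))]
cv2.polylines(out[1],[((w2px('side',P)-[250,115]+.5)*4).round().astype(int)],True,(0,255,255),1)
cv2.polylines(out[1],[((w2px('side',[tw(-16,-29,33),tw(16,-29,33),tw(16,31,33),tw(-16,31,33)])-[250,115]+.5)*4).round().astype(int)],True,(0,255,0),1)
save(np.hstack(out),sys.argv[1])
E
python3 ov2.py near2.png
```

```text
time_s: 5.75
ee_pos: [480.9, 123.4, 182.7]
ee_rot: [179.7, -0.0, 98.2]
force: [0.5, -1.1, -1.6]
gripper_width: 32.8
time_s: 6.38
ee_pos: [509.1, -128.1, 180.1]
ee_rot: [-180.0, -0.0, 101.6]
force: [1.2, 0.8, 0.5]
gripper_width: 32.6
time_s: 7.0
ee_pos: [509.4, -184.0, 78.3]
ee_rot: [-179.7, -0.2, 101.7]
force: [0.8, -0.7, -1.1]
gripper_width: 32.5
time_s: 7.25
ee_pos: [512.3, -184.9, 81.9]
ee_rot: [179.9, 0.1, 101.7]
force: [-0.7, 1.0, -2.0]
gripper_width: 32.8
[ 512.34004793 -184.90255765   81.93793601] [1.79856160e+02 8.83008158e-02 1.01710380e+02] 32.785101751745174
```

View pics/near2.png

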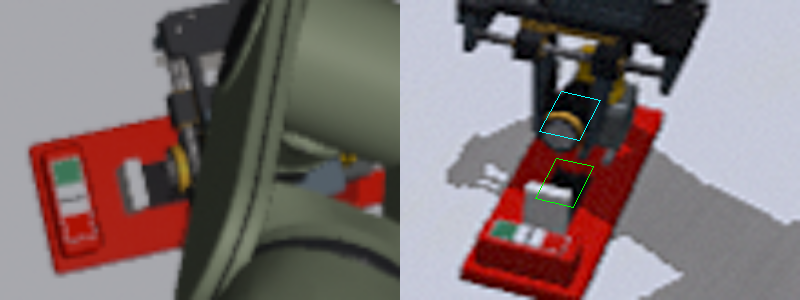

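The cell is in the jaws with the brass end towards the stop. In the side view the held cell at (568,120) matches its predicted outline, and the rest outline sits on the black blocks. Lowering and watching the force.

```bash
python3 -m jog '0 0 0 0 0 -0.8 0.2; 0 0 0 0 0 -1.5 0.2; 0 0 0 0 0 -1.8 0.2; 0 0 0 0 0 -1.8 0.2;0 0 0 0 0 -1.8 0.2'
python3 -m jog '0 0 0 0 0 -0.2 0.2; 0 0 0 0 0 -0.2 0.2'
python3 -m jog '0 0 0 0 0 -0.12 0.2; 0 0 0 0 0 -0.12 0.2'
python3 -m jog '0 0 0 0 0 -0.08 0.2; 0 0 0 0 0 -0.08 0.2;0 0 0 0 0 -0.08 0.2'
```

```text
time_s: 7.98
ee_pos: [511.9, -184.9, 36.2]
ee_rot: [179.9, 0.0, 101.7]
force: [0.1, 0.0, -0.9]
gripper_width: 32.1
time_s: 8.22
ee_pos: [511.2, -184.6, 30.3]
ee_rot: [-180.0, -0.0, 101.7]
force: [-0.3, 0.4, -1.3]
gripper_width: 32.9
time_s: 8.48
ee_pos: [511.2, -184.6, 27.2]
ee_rot: [-180.0, -0.0, 101.7]
force: [0.1, 0.4, -1.5]
gripper_width: 32.9
time_s: 8.85
ee_pos: [511.4, -184.7, 25.5]
ee_rot: [180.0, 0.0, 101.7]
force: [0.0, 0.1, -0.8]
gripper_width: 32.3
```

```bash
python3 -m jog '0 0 0 0 0 -0.04 0.2; 0 0 0 0 0 -0.04 0.2'
python3 -m jog '0 0 0 0 0 -0.04 0.2; 0 0 0 0 0 -0.04 0.2'
python3 -m jog '0 0 0 0 0 0 0.3; 0 0 0 0 0 0 0.45; 0 0 0 0 0 0 0.6; 0 0 0 0 0 0 0.7; 0 0 0 0 0 0 0.7'
python3 -m jog '0 0 0 0 0 1 0.7; 0 0 0 0 0 3 0.7; 0 0 0 0 0 5 0.7; 0 0 0 -3 1 6 0.8; 0 0 0 -5 2 6 1'
python3 -m jog '0 0 0 -2 1 0 1; 0 0 0 -2 1 0 1; 0 0 0 -2 1 0 1'
cat > crop.py <<'E'
from ov import *
import sys
print(env.state()['ee_pos'],env.state()['ee_rot'],env.state()['time_s'])
a=grab_frame('top');b=grab_frame('side')
save(np.hstack([cv2.resize(a[140:215,300:400],(400,300),interpolation=cv2.INTER_CUBIC),cv2.resize(b[115:190,250:350],(400,300),interpolation=cv2.INTER_CUBIC)]),sys.argv[1])
E
python3 crop.py laid.png
```

```text
time_s: 9.1
ee_pos: [511.8, -184.7, 24.8]
ee_rot: [179.9, 0.0, 101.7]
force: [0.6, -0.4, 0.8]
gripper_width: 32.6
time_s: 9.35
ee_pos: [512.2, -184.8, 24.2]
ee_rot: [179.9, 0.0, 101.7]
force: [-0.1, 1.2, 5.2]
gripper_width: 32.5
time_s: 9.98
ee_pos: [511.2, -184.7, 23.3]
ee_rot: [-180.0, -0.0, 101.7]
force: [0.1, 0.3, -0.5]
gripper_width: 63.4
time_s: 10.6
ee_pos: [397.8, -140.1, 173.7]
ee_rot: [179.9, 0.1, 101.7]
force: [-0.6, 1.2, 0.6]
gripper_width: 80.1
time_s: 10.98
ee_pos: [348.9, -115.3, 172.9]
ee_rot: [179.9, 0.1, 101.7]
force: [0.3, -1.0, -0.5]
gripper_width: 90.9
[ 348.92159545 -115.34655378  172.89475422] [1.79892953e+02 6.67285513e-02 1.01698814e+02] 10.975
```

View pics/laid.png

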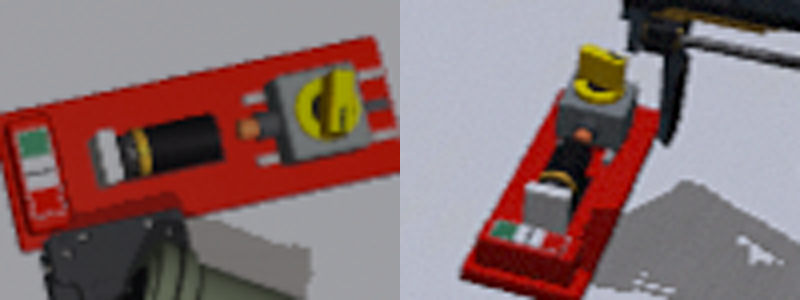

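The cell lies in the rest with its brass end by the stop (top crop (145,150), stop (107,157)). The plunger is at (248,128) with a gap. I'll refine the knob pose with a small rectangle fit.

```bash
python3 - <<'E'
from ov import *
from scipy.optimize import minimize
a=grab_frame('top').astype(np.float32); 
yel=(np.minimum(a[...,0],a[...,1])-a[...,2]); print(yel[150:185,365:400].max())
yel=cv2.GaussianBlur(yel,(0,0),.6)
u,v=np.meshgrid(np.linspace(-21,21,22),np.linspace(-7,7,9)); u2,v2=np.meshgrid(np.linspace(-26,26,27),np.linspace(-12,12,13))
o=(abs(u2)>21.5)|(abs(v2)>7.5); u2,v2=u2[o],v2[o]
def S(u,v,p):
    th,x,y=p[0],p[1]*10,p[2]*10; c,s=np.cos(th),np.sin(th)
    P=np.array([tw(x+i*c+j*s,y-i*s+j*c,100) for i,j in zip(u.ravel(),v.ravel())]); q=w2px('top',P).astype(np.float32)
    return cv2.remap(yel,q[:,0],q[:,1],cv2.INTER_LINEAR).mean()
f=lambda p:-S(u,v,p)+S(u2,v2,p)
for t0 in(0.05,.2,.35):
    r=minimize(f,[t0,0,-10+.15*t0*10],method='Nelder-Mead',options=dict(xatol=1e-3)); print(r.x*[1,10,10],r.fun, 'consistent y',-100+15*r.x[0], tw(*(r.x[1:]*10),100))
E
```

```text
158.0
[ 5.49205192e-02 -5.21692884e-04 -9.89732674e+01] -71.4441146850586 consistent y -99.17619221271845 [np.float64(532.0700103585029), np.float64(-284.6169868891091), 100]
[ 2.05919504e-01  1.29645566e-03 -9.81117176e+01] -75.64665222167969 consistent y -96.9112074328801 [np.float64(531.8970793691701), np.float64(-283.77296893593007), 100]
[ 2.12470625e-01  1.51794239e-02 -9.80648465e+01] -75.7240982055664 consistent y -96.81294062267474 [np.float64(531.9011690345318), np.float64(-283.72425644336903), 100]
```

```bash
python3 -m jog '0 0 1.53 0.73 -0.67 0 0.6; 0 0 3.06 1.46 -1.34 0 0.6; 0 0 4.59 2.19 -2.01 0 0.6; 0 0 6.12 2.92 -2.68 0 0.6; 0 0 7.65 3.65 -3.34 0 0.6' 30
python3 -m jog '0 0 1.53 0.73 -0.67 0 0.6; 0 0 3.06 1.46 -1.34 0 0.6; 0 0 4.59 2.19 -2.01 0 0.6; 0 0 6.12 2.92 -2.68 0 0.6; 0 0 7.65 3.65 -3.34 0 0.6'
python3 -m jog '0 0 0 0 0 -1 0.6; 0 0 0 0 0 -2 0.6; 0 0 0 0 0 -2.4 0.6; 0 0 0 0 0 -2.4 0.6; 0 0 0 0 0 -2.4 0.6'
python3 - <<'E'
from h import *
for i in range(4):
    s=env.state(); print(np.round(s['ee_pos'],1),np.round(s['ee_rot'],1),np.round(s['force'],1),np.round(s['torque'],2)); b=grab_frame('side')
save(cv2.resize(b[100:190,250:370],(800,600),interpolation=cv2.INTER_CUBIC),'knob1.png')
E
```

```text
time_s: 11.75
ee_pos: [440.8, -199.7, 171.8]
ee_rot: [-180.0, -0.0, 140.2]
force: [-0.1, 0.3, -0.6]
gripper_width: 55.1
time_s: 12.38
ee_pos: [531.9, -283.2, 171.4]
ee_rot: [180.0, -0.0, 178.4]
force: [-0.2, 0.3, 0.1]
gripper_width: 54.3
time_s: 13.0
ee_pos: [531.4, -282.5, 113.3]
ee_rot: [-180.0, 0.1, 178.2]
force: [-0.7, -0.7, 0.5]
gripper_width: 54.7
[ 531.4 -282.5  113.3] [-1.800e+02  1.000e-01  1.782e+02] [-0.7 -0.7  0.5] [ 0.14 -0.16 -0.02]
[ 531.4 -282.5  113.5] [-1.799e+02  1.000e-01  1.782e+02] [-0.2  0.7  0.8] [ 0.1  -0.14 -0.01]
[ 531.3 -282.4  113.5] [-1.800e+02  1.000e-01  1.782e+02] [-0.2 -0.4 -0.6] [ 0.13 -0.13  0.04]
[ 531.1 -282.3  113.4] [-1.800e+02  1.000e-01  1.782e+02] [ 0.5 -0.2 -0. ] [ 0.13 -0.1   0.  ]
```

View pics/knob1.png

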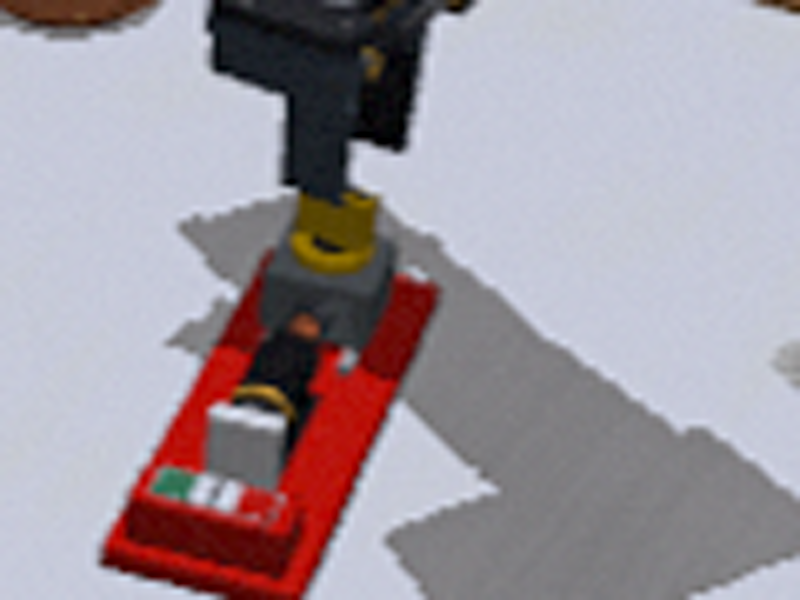

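The fingers straddle the yellow bar (side crop (335,220)). Going down and closing on it gently, checking the side force.

```bash
cat > f.py <<'E'
from h import *
F=[];T=[];P=[];Y=[]
for i in range(6):
    s=env.state(); F.append(s['force']);T.append(s['torque']);P.append(s['ee_pos']);Y.append(s['ee_rot'][2]); grab_frame('side')
print('F',np.mean(F,0).round(2),'T',np.mean(T,0).round(3),'P',np.mean(P,0).round(2),'yaw',np.mean(np.mod(Y,360)).round(2),'w',round(s['gripper_width'],1),'t',s['time_s'])
E
python3 -m jog '0 0 0 0 0 -0.8 0.6; 0 0 0 0 0 -1.3 0.6; 0 0 0 0 0 -1.57 0.6; 0 0 0 0 0 -1.57 0.6; 0 0 0 0 0 -1.57 0.6'; python3 f.py
python3 -m jog '0 0 0 0 0 0 0.4; 0 0 0 0 0 0 0.3; 0 0 0 0 0 0 0.22; 0 0 0 0 0 0 0.2; 0 0 0 0 0 0 0.2' 30; python3 f.py
python3 -m jog '0 0 0 0 0 0 0.18;0 0 0 0 0 0 0.16;0 0 0 0 0 0 0.15; 0 0 0 0 0 0 0.14; 0 0 0 0 0 0 0.14'; python3 f.py
```

```text
time_s: 13.82
ee_pos: [531.0, -282.3, 73.7]
ee_rot: [-180.0, 0.0, 178.2]
force: [-0.1, -0.6, 0.8]
gripper_width: 54.7
F [-0.39 -0.14 -0.14] T [ 0.11  -0.157 -0.001] P [ 530.94 -282.21   73.66] yaw 178.2 w 55.0 t 14.075
time_s: 14.75
ee_pos: [530.6, -282.1, 73.1]
ee_rot: [180.0, -0.0, 178.2]
force: [-1.1, 0.5, -0.0]
gripper_width: 18.4
F [-0.36  0.33  0.2 ] T [ 0.097 -0.131 -0.01 ] P [ 530.63 -282.04   73.16] yaw 178.2 w 18.1 t 15.0
time_s: 15.68
ee_pos: [530.7, -282.4, 73.2]
ee_rot: [-180.0, 0.0, 178.2]
force: [0.3, -3.3, -0.4]
gripper_width: 14.2
F [ 0.29 -2.96 -0.78] T [-0.547 -0.188 -0.34 ] P [ 530.74 -282.32   73.2 ] yaw 178.19 w 13.8 t 15.925
```

Grip made. The side force is -3 N in y, which means the knob is about 1 mm off its seat, so I'll shift with it. I start turning, moving the tool 1.31 mm along the feed per 5°.

```bash
python3 -m jog '0 0 0 0 -0.04 0 0.1; 0 0 -0.5 -0.005 -0.015 0 0.1; 0 0 -1 -0.011 0.011 0 0.1; 0 0 -1.5 -0.016 0.037 0 0.1; 0 0 -2 -0.021 0.063 0 0.1' 45; python3 f.py
```

```text
time_s: 16.6
ee_pos: [530.2, -280.2, 73.2]
ee_rot: [180.0, -0.0, 168.2]
force: [-0.2, -1.2, -1.3]
gripper_width: 13.9
F [ 0.44 -1.63 -0.89] T [-0.305 -0.262  0.163] P [ 530.16 -280.18   73.2 ] yaw 168.25 w 14.1 t 16.85
```

```bash
python3 -m jog '0 0 -1 -0.01 0.03 0 0.1; 0 0 -2 -0.021 0.083 0 0.1; 0 0 -3 -0.032 0.134 0 0.1; 0 0 -4 -0.042 0.185 0 0.1; 0 0 -5 -0.053 0.236 0 0.1' 45; python3 f.py
```

```text
time_s: 17.52
ee_pos: [529.0, -273.8, 73.2]
ee_rot: [179.9, -0.0, 143.1]
force: [0.8, 0.8, -0.6]
gripper_width: 13.6
F [ 1.32  1.   -0.09] T [ 0.174 -0.434  0.027] P [ 528.95 -273.85   73.2 ] yaw 143.16 w 14.1 t 17.775
```

```bash
sed -i "s/^F=\[\]/s=env.state();print('now T',np.round(s['torque'],3),'F',np.round(s['force'],2),'vel6',round(s['qvel'][5],2))\nF=[]/" f.py
python3 -m jog '0 0 -1 0 0.06 0 0.1; 0 0 -2 -0.002 0.11 0 0.1; 0 0 -3 -0.013 0.165 0 0.1; 0 0 -4 -0.023 0.215 0 0.1; 0 0 -5 -0.035 0.27 0 0.1'; python3 f.py
python3 -m jog '0 0 -0.6 -0.006 0.031 0 0.1; 0 0 -1.2 -0.012 0.062 0 0.1; 0 0 -1.8 -0.019 0.092 0 0.1; 0 0 -2.4 -0.026 0.123 0 0.1; 0 0 -3 -0.032 0.154 0 0.1'; python3 f.py
```

```text
time_s: 18.45
ee_pos: [528.1, -267.3, 73.2]
ee_rot: [180.0, -0.0, 118.1]
force: [1.6, 1.5, -0.3]
gripper_width: 13.8
now T [ 0.453 -0.574  0.36 ] F [ 1.65  1.5  -0.28] vel6 40.44
F [ 1.69  2.25 -0.26] T [ 0.499 -0.583  0.079] P [ 528.11 -267.34   73.19] yaw 118.19 w 13.6 t 18.7
time_s: 19.38
ee_pos: [527.5, -263.7, 73.2]
ee_rot: [179.9, -0.0, 103.2]
force: [2.9, 3.0, -0.0]
gripper_width: 13.6
now T [ 0.763 -0.782  0.395] F [ 2.86  2.99 -0.03] vel6 24.35
F [ 2.74  2.79 -0.2 ] T [ 0.751 -0.827  0.201] P [ 527.46 -263.7    73.19] yaw 103.22 w 13.6 t 19.625
```

```bash
python3 -m jog '0 0 -0.4 0.012 0.03 0 0.1; 0 0 -0.8 0.016 0.07 0 0.1; 0 0 -1.2 0.02 0.1 0 0.1; 0 0 -1.6 0.018 0.12 0 0.1; 0 0 -2 0.016 0.14 0 0.1'; python3 f.py
python3 -m jog '0 0 -0.2 -0.002 0.01 0 0.1; 0 0 -0.4 -0.004 0.021 0 0.1; 0 0 -0.6 -0.006 0.031 0 0.1; 0 0 -0.8 -0.008 0.041 0 0.1; 0 0 -1 -0.01 0.051 0 0.1'; python3 f.py
```

```text
time_s: 20.3
ee_pos: [527.5, -260.6, 73.2]
ee_rot: [180.0, 0.0, 93.1]
force: [2.5, 1.7, -0.2]
gripper_width: 14.2
now T [ 0.468 -0.711  0.382] F [ 2.47  1.73 -0.22] vel6 16.22
F [2.79 1.82 0.02] T [ 0.446 -0.729  0.194] P [ 527.52 -260.55   73.2 ] yaw 93.12 w 13.5 t 20.55
time_s: 21.22
ee_pos: [527.4, -259.2, 73.2]
ee_rot: [180.0, 0.0, 88.1]
force: [2.2, 1.3, 0.2]
gripper_width: 13.9
now T [ 0.386 -0.777  0.345] F [2.18 1.32 0.24] vel6 8.08
F [2.77 1.5  0.04] T [ 0.372 -0.786  0.266] P [ 527.33 -259.2    73.19] yaw 88.16 w 14.0 t 21.475
```

```bash
python3 - <<'E'
from h import *
b=grab_frame('side'); a=grab_frame('top')
save(np.hstack([cv2.resize(b[125:195,255:325],(400,400),interpolation=cv2.INTER_CUBIC),cv2.resize(a[145:215,300:370],(400,400),interpolation=cv2.INTER_CUBIC)]),'turn1.png')
E
```

```text
(no output)
```

View pics/turn1.png

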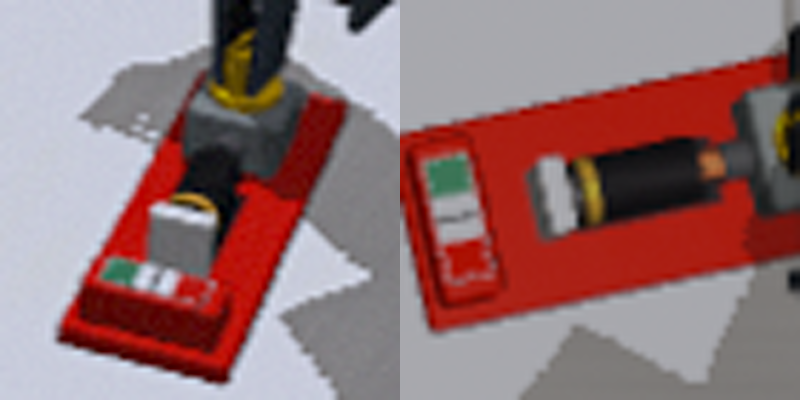

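The plunger now touches the cell's back, and the brass end is within about 2 mm of the stop (top crop (580,185)). Carrying on in 5° steps and watching the moving torque, which has averaged about 0.37 N m so far.

```bash
python3 -m jog '0 0 -0.2 0.005 0.015 0 0.1; 0 0 -0.4 0.01 0.03 0 0.1; 0 0 -0.6 0.015 0.045 0 0.1; 0 0 -0.8 0.02 0.06 0 0.1; 0 0 -1 0.025 0.07 0 0.1'; python3 f.py
```

```text
time_s: 22.25
ee_pos: [527.7, -257.6, 73.2]
ee_rot: [-180.0, 0.0, 83.1]
force: [2.2, 0.3, 1.1]
gripper_width: 14.0
now T [ 0.159 -0.542  0.353] F [2.16 0.25 1.1 ] vel6 8.07
F [1.54 0.47 0.29] T [ 0.11  -0.522  0.269] P [ 527.73 -257.52   73.17] yaw 83.16 w 13.7 t 22.5
```

```bash
python3 -m jog '0 0 -0.2 0 0.01 0 0.1; 0 0 -0.4 0 0.021 0 0.1; 0 0 -0.6 0 0.031 0 0.1; 0 0 -0.8 0 0.041 0 0.1; 0 0 -1 0 0.051 0 0.1'; python3 f.py
```

```text
time_s: 23.18
ee_pos: [527.8, -256.2, 73.2]
ee_rot: [180.0, 0.0, 78.1]
force: [0.9, 0.4, 0.8]
gripper_width: 14.3
now T [ 0.048 -0.428  0.352] F [0.91 0.42 0.8 ] vel6 8.11
F [0.83 0.3  0.63] T [ 0.05  -0.391  0.236] P [ 527.83 -256.17   73.17] yaw 78.16 w 13.5 t 23.425
```

```bash
python3 -m jog '0 0 -0.2 -0.002 0.01 0 0.1; 0 0 -0.4 -0.004 0.021 0 0.1; 0 0 -0.6 -0.006 0.031 0 0.1; 0 0 -0.8 -0.008 0.041 0 0.1; 0 0 -1 -0.01 0.051 0 0.1'; python3 f.py
```

```text
time_s: 24.1
ee_pos: [527.7, -254.9, 73.2]
ee_rot: [180.0, 0.0, 73.1]
force: [1.1, 0.9, 0.9]
gripper_width: 14.0
now T [ 0.021 -0.408  0.286] F [1.05 0.88 0.91] vel6 7.86
F [1.21 0.37 0.4 ] T [ 0.007 -0.417  0.266] P [ 527.68 -254.9    73.17] yaw 73.16 w 13.9 t 24.35
```

```bash
python3 -m jog '0 0 -0.2 -0.002 0.01 0 0.1; 0 0 -0.4 -0.004 0.021 0 0.1; 0 0 -0.6 -0.006 0.031 0 0.1; 0 0 -0.8 -0.008 0.041 0 0.1; 0 0 -1 -0.01 0.051 0 0.1'; python3 f.py
```

```text
time_s: 25.02
ee_pos: [527.5, -253.7, 73.2]
ee_rot: [180.0, 0.0, 68.1]
force: [1.7, 0.1, 0.7]
gripper_width: 13.9
now T [-0.024 -0.506  0.425] F [1.69 0.14 0.69] vel6 8.02
F [ 1.56 -0.14  0.42] T [-0.055 -0.498  0.337] P [ 527.44 -253.65   73.19] yaw 68.16 w 13.8 t 25.275
```

The moving torque rose to 0.43 and the resting torque to 0.34 (from about 0.26), so the clamping has begun, at roughly 5 N. Half steps now.

```bash
python3 -m jog '0 0 -0.1 0 0.005 0 0.1; 0 0 -0.2 0.003 0.01 0 0.1; 0 0 -0.3 0.006 0.015 0 0.1; 0 0 -0.4 0.008 0.02 0 0.1; 0 0 -0.5 0.01 0.025 0 0.1'; python3 f.py
```

```text
time_s: 25.95
ee_pos: [527.6, -253.0, 73.2]
ee_rot: [-180.0, 0.0, 65.7]
force: [1.9, -0.7, 0.1]
gripper_width: 13.9
now T [-0.13  -0.397  0.467] F [ 1.88 -0.69  0.07] vel6 4.14
F [ 1.45 -0.01  0.19] T [-0.103 -0.409  0.421] P [ 527.58 -252.99   73.17] yaw 65.68 w 14.0 t 26.2
```

```bash
R="from h import *
s=env.state();print(np.round(s['torque'],3)[2],round(s['ee_rot'][2],2))"
python3 -m jog '0 0 -0.08 0.003 0.004 0 0.1' >/dev/null; python3 -c "$R"
python3 -m jog '0 0 -0.08 0.003 0.004 0 0.1' >/dev/null; python3 -c "$R"
python3 -m jog '0 0 -0.08 0.003 0.004 0 0.1' >/dev/null; python3 -c "$R"
python3 -m jog '0 0 -0.08 0.003 0.004 0 0.1' >/dev/null; python3 -c "$R"; python3 f.py
```

```text
0.449 65.28
0.482 64.87
0.431 64.47
0.469 64.08
now T [-0.147 -0.317  0.469] F [0.34 0.52 0.43] vel6 3.29
F [ 0.46 -0.32  0.88] T [-0.134 -0.268  0.421] P [ 527.82 -252.58   73.17] yaw 64.09 w 14.1 t 27.0
```

Moving torque averages 0.46 against a free-running 0.33, so about 8.5–9 N. That agrees with roughly 9° of turn past first contact at about 1.05 N per degree. One more degree, then release and lift.

```bash
python3 -m jog '0 0 -0.1 -0.001 0.005 0 0.1; 0 0 -0.2 -0.002 0.01 0 0.1'; python3 f.py
python3 -m jog '0 0 0 0 0 0 0.2; 0 0 0 0 0 0 0.35; 0 0 0 0 0 0 0.55; 0 0 0 0 0 0 0.6; 0 0 0 0 0 0 0.6'; python3 f.py
python3 -m jog '0 0 0 0 0 0.8 0.6; 0 0 0 0 0 2 0.6; 0 0 0 0 0 4 0.6; 0 0 0 -1.5 0 5 0.6; 0 0 0 -3.5 0 5 0.6'
python3 -m jog '0 0 0 -2 0 0 0.6; 0 0 0 -4 0 0 0.6; 0 0 0 -4 0 0 0.6; 0 0 0 -4 0 0 0.6; 0 0 0 -4 0 0 0.6'
python3 - <<'E'
from h import *
b=grab_frame('side'); a=grab_frame('top')
save(np.hstack([cv2.resize(b[125:195,255:325],(400,400),interpolation=cv2.INTER_CUBIC),cv2.resize(a[140:210,300:400],(400,280),interpolation=cv2.INTER_CUBIC)[:].copy() if 0 else cv2.resize(a[140:220,310:390],(400,400),interpolation=cv2.INTER_CUBIC)]),'end.png')
s=env.state();print(s['ee_pos'],s['force'],s['time_s'])
E
```

```text
time_s: 27.3
ee_pos: [527.8, -252.3, 73.2]
ee_rot: [-180.0, 0.0, 63.1]
force: [0.5, 0.1, 1.7]
gripper_width: 13.8
now T [-0.133 -0.21   0.39 ] F [0.53 0.1  1.73] vel6 4.04
F [ 0.61 -0.31  1.2 ] T [-0.141 -0.205  0.417] P [ 527.84 -252.33   73.16] yaw 63.08 w 14.4 t 27.55
time_s: 28.22
ee_pos: [527.9, -252.3, 73.1]
ee_rot: [-180.0, -0.0, 63.1]
force: [-0.8, -0.4, 0.5]
gripper_width: 54.0
now T [-0.029 -0.086  0.024] F [-0.84 -0.44  0.46] vel6 -0.07
F [-0.22 -0.08 -0.02] T [-0.016 -0.057 -0.004] P [ 527.87 -252.33   73.17] yaw 63.09 w 54.6 t 28.475
time_s: 29.15
ee_pos: [441.3, -253.2, 200.4]
ee_rot: [179.7, 0.0, 63.2]
force: [-0.5, -0.3, -0.8]
gripper_width: 54.7
time_s: 29.78
ee_pos: [341.6, -252.6, 198.2]
ee_rot: [180.0, -0.0, 63.1]
force: [0.7, -0.2, 0.0]
gripper_width: 54.7
[ 341.33055789 -252.44276275  198.00085331] [ 0.74593043 -0.42435034  0.74077615] 29.875
```

View pics/end.png

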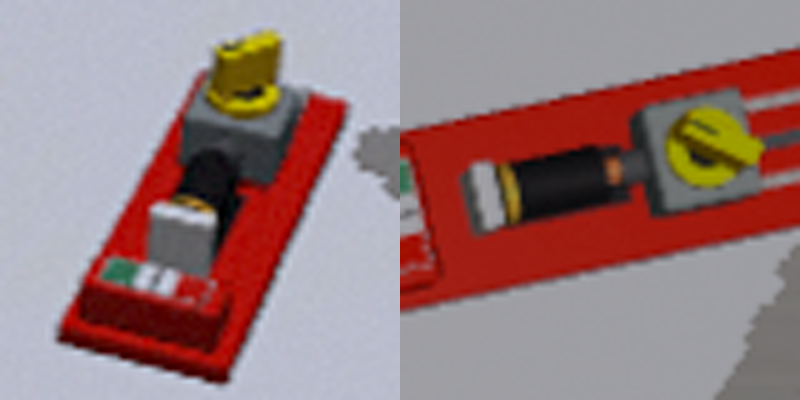

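The fingers are clear, the cell lies against the stop with the plunger pressed on it, and the bar is turned. The last torque readings rose less than expected, so I'll check that the grip didn't slip by fitting the bar angle (the tool yaw says θ≈2.24).

```bash
python3 - <<'E'
from ov import *
from scipy.optimize import differential_evolution
a=np.mean([grab_frame('top').astype(np.float32) for _ in range(4)],0)
yel=cv2.GaussianBlur(np.minimum(a[...,0],a[...,1])-a[...,2],(0,0),.6)
u,v=[k.ravel() for k in np.meshgrid(np.linspace(-21,21,15),np.linspace(-7,7,6))]; u2,v2=np.meshgrid(np.linspace(-25,25,21),np.linspace(-11,11,11))
o=(abs(u2)>21.5)|(abs(v2)>7.5); u2,v2=u2[o],v2[o]
def S(u,v,p):
    th,x,y=p; c,s=np.cos(th),np.sin(th); X=x+u*c+v*s; Y=y-u*s+v*c
    P=np.c_[T[0]+X*np.cos(ty)-Y*np.sin(ty),T[1]+X*np.sin(ty)+Y*np.cos(ty),0*X+100]; q=w2px('top',P).astype(np.float32)
    return cv2.remap(yel,q[:,0],q[:,1],cv2.INTER_LINEAR).mean()
r=differential_evolution(lambda p:-S(u,v,p)+S(u2,v2,p),[(1.7,2.8),(-6,6),(-80,-55)],seed=1,maxiter=60)
print(r.x,r.fun,'y expected',-100+15*r.x[0])
E
```

```text
[  2.3724359    1.27309743 -68.99363904] -75.0597915649414 y expected -64.41346145801691
```

The fit gives θ between 2.15 (from carriage position) and 2.37 (from bar angle), which brackets the tool's 2.24, so no gross slip. All torque readings projected to the final angle average about 0.475 N m. Less the free-running 0.334, that is about 9.5 ± 1.5 N, inside the 6–14 N window. Handing in.

```bash
python3 -c "
from workcell import env
print(env.job_done())"
```

```text
the job is handed in; nothing more can be done
None
```

I laid the black D cell in the tester's rest, button end to the stop, and turned the knob clockwise by about 115°, to about 2.24 rad. The hand travelled with the knob, and I then let go and backed the arm away. The job was handed in at about 30 s of the 66 s allowed, and no verdict was reported.

**Clamping force:** it works out at about 9.5 ± 1.5 N from the rise in turning torque. It was not measured directly, and the readings were noisy:
- The last moving reading (0.39 N m) came out lower than the trend.
- The resting torque (0.42 N m, about 8 N if friction is exactly 0.30 N m) stopped rising over the final 2.6°.

All of these still fall within 6–14 N.

**Knob:** in my readings between moves, the side force while turning stayed at about 4 N or less (roughly 1.3 mm off its seat). It was under 1 N just before I let go.

**Last checks:** the final pictures show the cell against the stop with the plunger pressed on it and the fingers clear. The knob angle read from the picture was coarse: 2.37 rad from the bar and about 2.15 from the carriage, on either side of the tool's figure. I took no last picture of the turntable, but the arm stayed well clear of the other stock.

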